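Park the cap bin in the corner stop

TASK

Push the yellow bin of red caps along the bench into the aluminium corner stop, so that it stands square in the corner with its long side flush against the long back rail and its left end flush against the short side stop. Only push it with the fingers: keep it flat on the bench, never lifted or tipped. Leave the sensor cell, ring gauge, marker pen and test plug around it where they are, and take the fingers away from the bin when it is home.

Things in the scene. Friction and masses are not known exactly. Their poses are not given: they have to be found in the camera images.
- cap_bin: Loose yellow open-topped bin of red caps, 0.18 to 0.35 kg. Body 60 mm (its x) by 90 mm (its y) by 34 mm high, walls 2 mm; the rim looks 2 mm wider all round. Origin: centre of its underside, z up. At the start it stands in front of the back rail, its y axis within 0.35 rad of the rail's. It slides on the bench with ordinary friction (1 to 4 N).
- corner_stop: Fixed L-shaped aluminium stop, rails 18 mm thick, 22 mm high. Origin on the bench at the inner corner. Inner face of the long back rail: plane x = 0, from the corner 340 mm along -y; of the short side stop: plane y = 0, from the corner 85 mm along -x. +x points from the robot through the back rail, +y left through the side stop. Bin home: its centre at x = -0.030, y = -0.045 here. Yellow outline: flat paint.
- sensor_cell: Loose bystander: grey metal pressure sensor cell, upright, 20 mm across and 27 mm high, beyond the open end of the back rail. Origin at the centre of its underside.
- ring_gauge: Loose bystander: grey steel ring, 40 mm across, 14 mm high, lying in front of the side stop. Origin at the centre of its underside.
- marker_pen: Loose bystander: blue marker pen, 14 x 135 x 16 mm, lying along its y behind the back rail. Origin at the centre of its underside.
- test_plug: Loose bystander: black connector plug, 19 x 55 x 19 mm, lying along its y to the right of the bin. Origin at the centre of its underside.
There are look-alikes about, which are no part of the job. Of the things that look like the cap_bin, take the one that is farthest to the robot's right at the start.

How it is judged (in metres and radians):
At the end, for the whole second after the job is handed in: The bin stands still, flat on the bench in the corner: its centre within 4.5 mm of touching the back rail and within 4.5 mm of touching the side stop, its long axis within 0.06 rad of the back rail's direction (x of cap_bin in the frame of corner_stop between -0.0345 and -0.026 m and y of cap_bin in the frame of corner_stop between -0.0495 and -0.041 m and angle between the y axis of cap_bin and the y axis of corner_stop, either way round below 0.06 rad and height (world z) of cap_bin below 0.004 m and angle between cap_bin's own z axis and vertical below 0.05 rad and linear speed of cap_bin below 0.01 m/s).
It fails at once if the bin is lifted off the bench (its underside's centre more than 8 mm up) (height (world z) of cap_bin above 0.008 m).
It fails at once if the bin is tipped more than 0.2 rad (angle between cap_bin's own z axis and vertical above 0.2 rad).
It fails at once if the sensor cell, ring gauge, marker pen or test plug is moved by more than 15 mm (distance of any of sensor_cell, ring_gauge, marker_pen, test_plug from where it was at the start of the episode above 0.015 m).
It also fails if it takes over 48 s, if anything falls off the work surface, if the arm or the gripper's body presses on something with over 40 N, if the wrist force passes 120 N, or if a joint passes its speed limit or range.

ROBOT

A 6-joint arm with a two-finger parallel gripper is mounted at the origin on a cart in front of the work surface, level with it; the furniture and walls round the work are solid. World frame = base frame: x ahead of the robot, y to its left, z up, the work surface at z = 0. Lengths are in m, angles in degrees, forces in N, time in s.
With the tool pointing down it reaches from about 0.425 to 0.95 m from the base axis. Payload 3.5 kg.
Tool frame: the origin (TCP) lies midway between the tips of the shut fingers; the grasp point (between the pads) lies manip.hold_point_z behind it (manip.hold_point_z is the distance from the TCP to the grasp point, in m); y points along the fingers, x is the direction in which the jaws open and shut, and the axes are right-handed (so a half turn about y gives the same grasp; the last joint's range is limited). The gripper opens to 85 mm and grips with 20 to 120 N. Pads are 22 mm wide; open, the fingers measure 114 mm over their backs; the gripper's body (76 mm by 85 mm) begins 54 mm behind the grasp point. The pads swing forward as they close: fully open they stand 13 mm farther back than shut.
Start: joints at [-80.501, 16.404, 90.338, -0, 73.258, -8.594], TCP at [0.21, -0.642, 0.231] pointing down, gripper open.
Joint ranges: [-158.93, 158.93], [-51.34, 127.21], [12.03, 142.37], [-87.48, 267.48], [13.55, 161.25], [-162.69, 162.69]. Speed limits (degrees/s): [159.86, 159.86, 180, 180, 180, 180].

INTERFACE

Orientations are given as [roll, pitch, yaw] about the fixed x, y, z axes, in that order (R = Rz(yaw) Ry(pitch) Rx(roll)).
In Python, from workcell import monitor, imaging, finish_job, manip gives the robot as it stands. The module is installed in compiled form; this text tells all that it offers.
- The arm moves only by the tool send_rows, never from a script. Its argument "moves" is text: rows parted by semicolons, each of 7 numbers parted by spaces: the turn, a rotation vector about the tool's x, y, z in degrees, then the shift along the tool's x, y, z in mm, then the gripper's target within -1 to 1 (shut at 1, half-way at 0, fully open at -1). A call has 1 to 8 rows; each row is the pose to reach, as a shift and turn from the pose commanded when the call began, along the tool's axes at that moment; what a row does not reach only later rows make up. A row lasts 1/10 s, in which the tool goes at most 50 mm and 8.59 degrees, less where a joint would pass 70% of its speed; a pose out of reach is approached as far as the arm can. A call with a gripper value outside its range is refused whole. The fingers move at their own pace and stop on an object; "force" is the grip in N (left out, the last holds). Time passes only in rows, so rows that repeat a pose let the fingers close. It gives the time, the measured TCP pose, the force and the opening at its end, in the units of the state.
- monitor.sense(): the state, without advancing time (a new reading comes with each control period).
- imaging.camera(name): name is "scene" or "side" or "wrist"; returns (picture, depth): 420x560x3 uint8, red, green, blue; 420x560 float32, m along the optical axis (not along the pixel's ray), 0 where there is no reading.
- imaging.camera_params(name): a dict with "K" (3x3 intrinsics, pixels), "distortion" ([k1, k2, p1, p2, k3] as OpenCV has them; the pictures are not rectified), "world_to_cam" (4x4, takes a point from world to camera coordinates); the wrist camera has in their place "tool_from_camera" (4x4, takes a point from camera to tool coordinates, whose origin is the TCP and whose axes are the tool frame's). Camera axes: x right, y down, z forward; pixel columns grow to the right and rows downward; lengths in m; the calibration is good to about 2 mm. A picture is of the moment at which its call begins: read the wrist's pose just before it. camera_params takes no time and is no camera call.
- finish_job(): hands the job in, once; it reports no verdict.
The state is a dict: "time_s": time; "joints": joint angles; "dq": joint speeds; "joint_torque": joint torques, N m; "tcp_pos": TCP position; "tcp_rot": TCP orientation; "force": force on the tool from outside, world axes, zero at the start; "wrist_torque": the same for the moment, N m; "width": finger opening in m.
Only numpy, scipy, OpenCV 4.12 (cv2) and the standard library are available. Lean on these libraries where they do the work, as an engineer would, in place of code of your own. Each camera call takes 0.05 s, during which the arm holds its last target.

## Working session

There is one attempt and no reset: what is moved stays moved. The work goes in short steps, Python scripts to look and compute and a tool call to move; the robot and the scene stay as the last step left them, time stands still between calls to the robot, and variables do not carry over. Pictures are saved under pics/ and viewed, and the job is handed in when it is done.

Besides the shell and the picture viewer there is one more tool, called after ">>>" as a command line: name --argument value ..., lists and objects as JSON in quotes. send_rows: Moves the arm, as the interface text tells. Its arguments: {"type":"object","properties":{"moves":{"type":"string"},"force":{"type":"number"}},"required":["moves"]}

```bash
mkdir -p pics
cat > h.py <<'E'
import numpy as np,cv2
from workcell import monitor,imaging,manip
def shot(n,f):
    p,d=imaging.camera(n); cv2.imwrite('pics/'+f+'.png',cv2.cvtColor(p,cv2.COLOR_RGB2BGR)); np.savez('pics/'+f+'.npz',p=p,d=d); return p,d
E
python3 - <<'E'
from h import *
s=monitor.sense(); print(s, manip.hold_point_z)
for n in ['scene','side']:
    shot(n,n+'0'); c=imaging.camera_params(n); print(n,c)
print(imaging.camera_params('wrist'))
E
```

```text
{'time_s': 0.0, 'joints': array([-8.05015102e+01,  1.64541072e+01,  9.04239140e+01, -2.08023878e-04,
        7.32569925e+01, -8.59290714e+00]), 'dq': array([-0.0643547 , -0.04355203, -0.00555916, -0.03774716,  0.16623448,
        0.05578438]), 'joint_torque': array([-5.89146184e-04, -4.05981338e+01, -2.92623210e+01, -1.84739451e-04,
        5.80698557e-03,  2.37296049e-06]), 'tcp_pos': array([ 0.20954392, -0.64095804,  0.22992896]), 'tcp_rot': array([-89.980024  ,   0.13352787, -71.90851959]), 'force': array([0.18466312, 0.15557203, 0.2095721 ]), 'wrist_torque': array([-0.07028449,  0.02988281, -0.01333369]), 'width': 0.0856326540573141} 0.0187
scene {'K': array([[513.10849762,   0.        , 282.25658269],
       [  0.        , 513.10849762, 202.6688433 ],
       [  0.        ,   0.        ,   1.        ]]), 'distortion': array([-0.10054519,  0.        ,  0.        ,  0.        ,  0.        ]), 'world_to_cam': array([[ 0.74408621, -0.66780252, -0.01937799, -0.4291378 ],
       [-0.29656847, -0.30417689, -0.90527541,  0.19558364],
       [ 0.59865086,  0.67934985, -0.424383  ,  0.6763
[... 496 characters left out ...]
-0.65618168,  0.92069141],
       [ 0.        ,  0.        ,  0.        ,  1.        ]])}
{'K': array([[333.71409612,   0.        , 272.62450276],
       [  0.        , 333.71409612, 207.42648228],
       [  0.        ,   0.        ,   1.        ]]), 'distortion': array([-0.06454277,  0.        ,  0.        ,  0.        ,  0.        ]), 'tool_from_camera': array([[ 9.99999712e-01,  7.51079078e-04, -1.06004981e-04,
        -1.01456122e-03],
       [ 2.98137073e-04, -2.60688044e-01,  9.65423044e-01,
        -1.42906980e-01],
       [ 6.97474819e-04, -9.65422798e-01, -2.60688193e-01,
         6.61727615e-02],
       [ 0.00000000e+00,  0.00000000e+00,  0.00000000e+00,
         1.00000000e+00]])}
```

View pics/scene0.png

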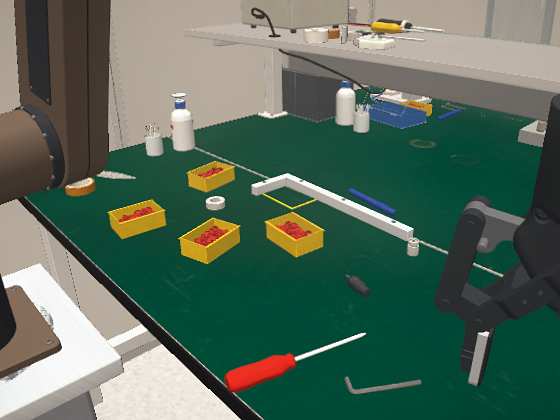

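View pics/side0.png

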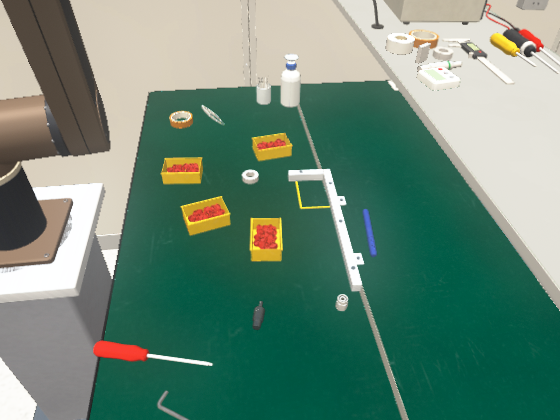

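Candidates for the cap bin (side view pixels): (266,240), (206,215), (182,171) and (272,147). The robot's right is the lower part of that view, so (266,240) should be the target (scene view (294,233)). I'll measure and take a close crop.

```bash
cat >> h.py <<'E'
def cloud(n,p,d,cp=None,Tw=None):
    c=imaging.camera_params(n)
    K,D=c['K'],c['distortion']
    v,u=np.mgrid[:d.shape[0],:d.shape[1]]
    uv=np.stack([u,v],-1).reshape(-1,1,2).astype(np.float64)
    xy=cv2.undistortPoints(uv,K,D).reshape(-1,2)
    z=d.reshape(-1,1); P=np.c_[xy*z,z]
    T=np.linalg.inv(c['world_to_cam']) if Tw is None else Tw
    W=P@T[:3,:3].T+T[:3,3]; W[z[:,0]==0]=np.nan
    return W.reshape(d.shape+(3,))
def project(n,X):
    c=imaging.camera_params(n);T=c['world_to_cam']
    return cv2.projectPoints(np.asarray(X,float).reshape(-1,1,3),cv2.Rodrigues(T[:3,:3])[0],T[:3,3],c['K'],c['distortion'])[0].reshape(-1,2)
def load(f):
    z=np.load('pics/'+f+'.npz'); return z['p'],z['d']
E
python3 - <<'E'
from h import *
for n in ['side','scene']:
    p,d=load(n+'0'); W=cloud(n,p,d); hsv=cv2.cvtColor(p,cv2.COLOR_RGB2HSV)
    zt=W[...,2]
    tab=(hsv[...,0]>60)&(hsv[...,0]<95)&(hsv[...,1]>150)&(abs(zt)<.03)
    print(n,'table z',np.nanmedian(zt[tab]))
    yel=((hsv[...,0]>15)&(hsv[...,0]<32)&(hsv[...,1]>130)&(hsv[...,2]>90)).astype(np.uint8)
    red=(((hsv[...,0]<8)|(hsv[...,0]>172))&(hsv[...,1]>130)&(hsv[...,2]>90)).astype(np.uint8)
    m=yel|red
    k,l,st,ce=cv2.connectedComponentsWithStats(m)
    for i in range(1,k):
        if st[i,4]<150: continue
        q=W[l==i]; q=q[np.isfinite(q[:,2])]
        q=q[(q[:,2]>.028)&(q[:,2]<.05)]
        if len(q)<20: continue
        r=cv2.minAreaRect((q[:,:2]*1000).astype(np.float32))
        print(' comp px',ce[i].round(),'rect mm',np.round(r[0],1),np.round(r[1],1),round(r[2],1),'z99',np.percentile(q[:,2],98).round(4))
    gray=(hsv[...,1]<60)&(hsv[...,2]>110)&(zt>.019)&(zt<.026)&(W[...,0]>.3)&(W[...,0]<1)&(abs(W[...,1])<.5)
    q=W[gray]; print(len(q)); 
    cv2.imwrite(f'pics/rail_{n}.png',gray.astype(np.uint8)*255)
    # rect of largest comp
    k,l,st,ce=cv2.connectedComponentsWithStats(gray.astype(np.uint8)); i=1+st[1:,4].argmax()
    q=W[l==i]; np.save(f'pics/rail_{n}.npy',q); print(ce[i],len(q),q.min(0),q.max(0))
p,d=load('side0'); c=cv2.resize(p[110:350,130:420],None,fx=2.5,fy=2.5,interpolation=cv2.INTER_CUBIC); cv2.imwrite('pics/crop_side.png',cv2.cvtColor(c,cv2.COLOR_RGB2BGR))
E
```

```text
side table z -0.0003434970290179806
 comp px [272. 147.] rect mm [572.7 236.9] [92.  67.6] 8.4 z99 0.0354
 comp px [182. 171.] rect mm [343.8 157.8] [67.5 90.7] 86.6 z99 0.0359
 comp px [205. 215.] rect mm [397.6 -10.5] [91.2 68.1] 15.8 z99 0.0357
 comp px [266. 239.] rect mm [519.9 -96.4] [93.2 63.5] 83.1 z99 0.0358
1308
[336.98618307 220.56822107] 1158 [ 0.59838638 -0.23904219  0.01903106] [0.70027224 0.12411536 0.02529438]
scene table z 0.0003709309919706638
 comp px [421. 106.] rect mm [1392.7  252.7] [96.3 69.4] 84.2 z99 0.0362
 comp px [211. 176.] rect mm [571.4 237.6] [94.3 66. ] 8.8 z99 0.0349
 comp px [137. 219.] rect mm [344.4 159.5] [70.3 95.6] 85.0 z99 0.0347
 comp px [294. 234.] rect mm [518.6 -95.9] [94.  64.7] 84.1 z99 0.0353
 comp px [209. 240.] rect mm [397.7 -10.2] [94.2 65.8] 15.3 z99 0.035
1116
[337.33162743 199.92528147] 977 [ 0.59500841 -0.23797928  0.01906153] [0.69879272 0.12663383 0.02485335]
```

View pics/crop_side.png

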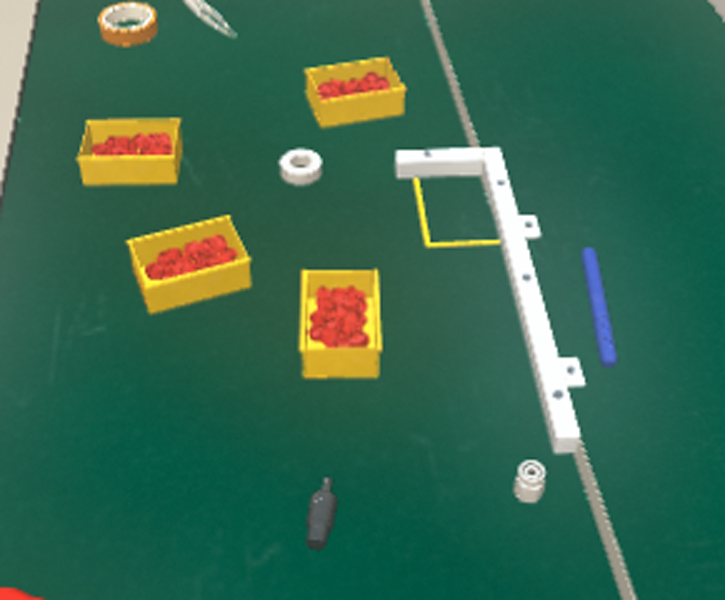

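The crop confirms it: the target is the bin at crop (340,325), with y=-0.096, the lowest of the four. Its test plug is at crop (320,510) and the ring at (300,165). Next I fit the stop's frame and locate the bystanders.

Run:
```python
from h import *
from scipy.optimize import least_squares
# fit L stop: top face points; silhouette via model area: use robust edges
for n in ['side','scene']:
    q=np.load(f'pics/rail_{n}.npy'); 
    r=cv2.minAreaRect((q[:,:2]*1000).astype(np.float32)); print(n,'rect',r)
    def sd(par):
        x,y,a=par; c,s=np.cos(a),np.sin(a)
        X=(q[:,0]-x)*c+(q[:,1]-y)*s; Y=-(q[:,0]-x)*s+(q[:,1]-y)*c
        # distance to union of boxes (outside only)
        def box(X,Y,x0,x1,y0,y1):
            dx=np.maximum(np.maximum(x0-X,X-x1),0);dy=np.maximum(np.maximum(y0-Y,Y-y1),0); return np.hypot(dx,dy)
        return np.minimum(box(X,Y,0,.018,-.34,.018),box(X,Y,-.085,.018,0,.018))*1000
    best=min((least_squares(sd,[x0,y0,a0],loss='soft_l1') for x0 in (.66,.68,.64) for y0 in (.09,.1,.11) for a0 in(-.1,0,.1,.2)),key=lambda r:r.cost)
    print(best.x, np.degrees(best.x[2]),best.cost)
    p,d=load(n+'0'); x,y,a=best.x
    f=lambda X,Y,z:[x+X*np.cos(a)-Y*np.sin(a),y+X*np.sin(a)+Y*np.cos(a),z]
    im=cv2.cvtColor(p,cv2.COLOR_RGB2BGR); im=cv2.resize(im,None,fx=3,fy=3,interpolation=cv2.INTER_CUBIC)
    for z,L in ((.022,[(0,0),(0,-.34),(.018,-.34),(.018,.018),(-.085,.018),(-.085,0)]),(0,[(0,0),(0,-.34)]),(0,[(-.06,0),(-.06,-.09),(0,-.09)])):
        u=project(n,[f(*b,z) for b in L])*3+1; cv2.polylines(im,[u.round().astype(np.int32)],z>0,(255,0,255),1)
    b=(np.array([519.5,-96.2])/1000); t=np.radians(83.6-90); 
    C=[[b[0]+X*np.cos(t)-Y*np.sin(t),b[1]+X*np.sin(t)+Y*np.cos(t),.034] for X,Y in((-.032,-.047),(.032,-.047),(.032,.047),(-.032,.047))]
    u=project(n,C)*3+1; cv2.polylines(im,[u.round().astype(np.int32)],True,(255,255,0),1)
    o=(3*np.array([230,140]) if n=='side' else 3*np.array([200,150])); cv2.imwrite(f'pics/ov_{n}.png',im[o[1]:o[1]+600,o[0]:o[0]+760])
# bystanders
p,d=load('side0');W=cloud('side',p,d)
for nm,(u,v),w in(('ring',(250,176),12),('plug',(258,317),14),('cell',(342,303),10),('pen',(370,231),25)):
    Q=W[v-w:v+w,u-w:u+w].reshape(-1,3);Q=Q[Q[:,2]>.006]; print(nm,Q.min(0).round(3),Q.max(0).round(3))
```

```text
side rect ((641.9998779296875, -57.16181945800781), (360.2506103515625, 102.24429321289062), 87.57955169677734)
[ 0.68198063  0.10190846 -0.05162361] -2.9578150113274644 3.5703368725025046
scene rect ((678.2113647460938, -49.73674011230469), (101.24301147460938, 368.8210754394531), 11.16584300994873)
[ 0.68072398  0.10194105 -0.05264382] -3.016268724059762 20.09364367992791
ring [0.486 0.106 0.006] [0.526 0.148 0.017]
plug [ 0.475 -0.299  0.006] [ 0.498 -0.249  0.022]
cell [ 0.627 -0.279  0.007] [ 0.646 -0.259  0.028]
pen [ 0.668 -0.167  0.007] [ 0.755 -0.027  0.025]
```

View pics/ov_side.png

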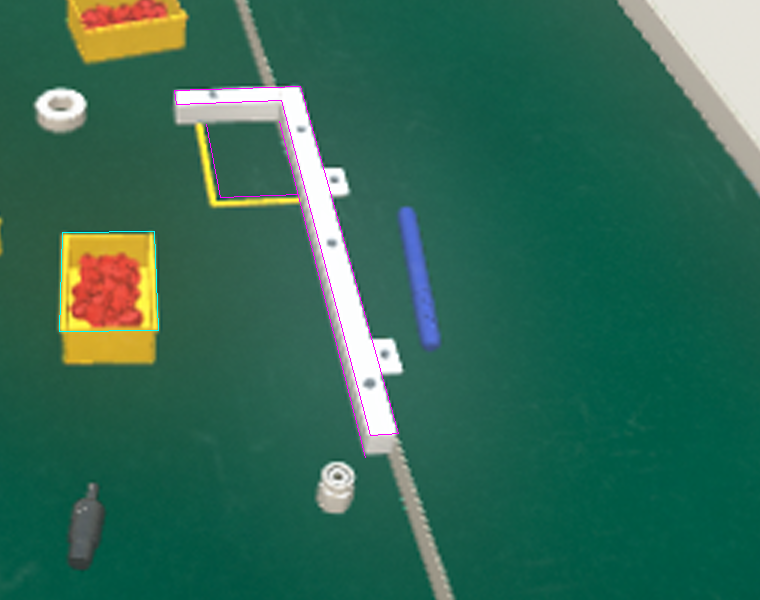

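View pics/ov_scene.png

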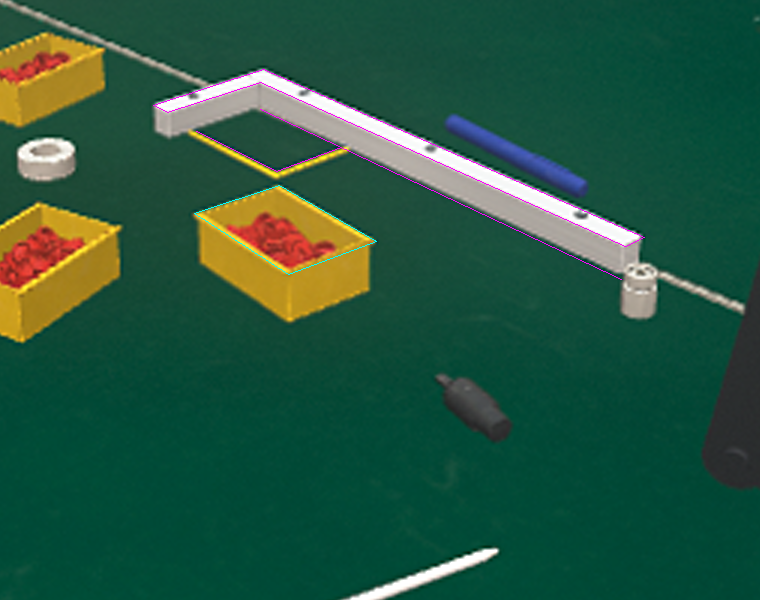

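```bash
cat >> h.py <<'E'
from scipy.spatial.transform import Rotation as R
S0=np.array([.6813,.1019]);SA=np.radians(-3.0)
def s2w(X,Y): c,s=np.cos(SA),np.sin(SA); return S0+[X*c-Y*s,X*s+Y*c]
def w2s(x,y): c,s=np.cos(SA),np.sin(SA); d=np.array([x,y])-S0; return np.array([d[0]*c+d[1]*s,-d[0]*s+d[1]*c])
def plan(goal,yaw,pos=None,rot=None):
    s=monitor.sense(); pos=s['tcp_pos'] if pos is None else np.array(pos); 
    A=R.from_euler('xyz',s['tcp_rot'] if rot is None else rot,degrees=True); B=R.from_euler('xyz',[-90,0,yaw],degrees=True)
    print('turn',(A.inv()*B).as_rotvec(degrees=True).round(2),'shift mm',(A.inv().apply(np.array(goal)-pos)*1000).round(1))
E
python3 - <<'E'
from h import *
g=s2w(-.212,-.204); print(g)
plan([*g,.15],-93,[.21,-.642,.231],[-90,0,-71.907])
plan([*g,.012],-93,[*g,.15],[-90,0,-93])
E
```

```text
[ 0.458914  -0.0907252]
turn [ 0.   21.09 -0.  ] shift mm [-446.7   81.   407.8]
turn [0. 0. 0.] shift mm [  0. 138.  -0.]
```

>>> send_rows --moves "0 0 0 -28 5 26 -0.2;0 0 0 -56 10 52 -0.2;0 0 0 -84 15 78 -0.2;0 3 0 -112 20 104 -0.2;0 6 0 -140 25 130 -0.2;0 9 0 -168 30 156 -0.2;0 12 0 -196 35 182 -0.2;0 15 0 -224 40 204 -0.2"

```text
time_s: 0.9
tcp_pos: [0.3344, -0.3634, 0.1906]
tcp_rot: [-90.0, 0.0, -87.0]
force: [1.1, -0.7, -0.3]
width: 0.0512
```

Run:
```python
from h import *
s=monitor.sense();print(s['tcp_pos'],s['tcp_rot'],s['width'],s['joints'].round(1))
plan([*s2w(-.212,-.204),.15],-93)
```

```text
[ 0.33440476 -0.36343261  0.1906298 ] [-9.00083987e+01  4.78853939e-02 -8.70214731e+01] 0.051216653107708385 [-59.2  -4.6 117.5   0.   67.1  27.8]
turn [ 0.01  5.98 -0.05] shift mm [-265.8   40.8  138.5]
```

>>> send_rows --moves "0 0 0 -40 6 24 -0.2;0 2 0 -80 12 48 -0.2;0 4 0 -120 18 72 -0.2;0 6 0 -160 24 94 -0.2;0 6 0 -200 30 112 -0.2;0 6 0 -240 36 130 -0.2;0 6 0 -266 41 138 -0.2;0 6 0 -266 41 138 -0.2"

```text
time_s: 1.7
tcp_pos: [0.4569, -0.0891, 0.149]
tcp_rot: [-90.1, 0.1, -92.6]
force: [-0.6, 0.0, -0.1]
width: 0.0513
```

Run:
```python
from h import *
s=monitor.sense();print(s['tcp_pos'],s['tcp_rot'],s['width'],s['joints'].round(1),s['force'])
print(w2s(*s['tcp_pos'][:2]))
plan([*s2w(-.212,-.204),.012],-93)
shot('wrist','w1'); shot('side','side1')
```

```text
[ 0.45686661 -0.08909192  0.14895085] [-90.14993901   0.09528387 -92.63815279] 0.051288530576903885 [-23.6  -5.6 123.1   0.   62.6  69. ] [-0.63585326  0.0280275  -0.07320186]
[-0.21413007 -0.20247611]
turn [ 0.15  0.36 -0.09] shift mm [  1.8 136.9   2.5]
```

View pics/w1.png

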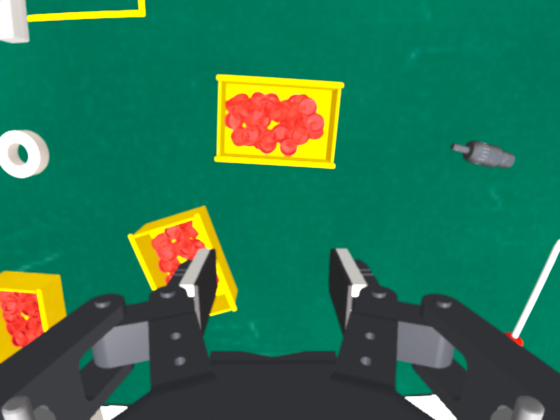

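View pics/side1.png

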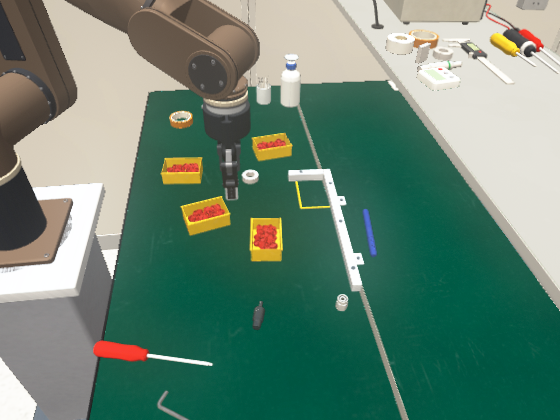

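Wrist view: the target bin is at (280,120), centred between the fingers (205,270)/(345,270). The neighbouring bin at (185,260) should clear the left finger by about 20 mm. Descending behind the bin.

>>> send_rows --moves "0 0 0 2 40 2 -0.2;0 0 0 2 80 2 -0.2;0 0 0 2 110 2 -0.2;0 0 0 2 130 2 -0.2;0 0 0 2 137 2 -0.2;0 0 0 2 137 2 -0.2"

```text
time_s: 2.4
tcp_pos: [0.4587, -0.0952, 0.0127]
tcp_rot: [-90.1, 0.0, -93.0]
force: [-0.6, -0.1, -0.4]
width: 0.0513
```

Run:
```python
from h import *
s=monitor.sense();print(s['tcp_pos'],s['tcp_rot'],s['width'],s['force'])
print(w2s(*s['tcp_pos'][:2]))
plan([*s2w(-.075,-.204),.012],-93)
p,d=shot('side','side2')
cv2.imwrite('pics/side2c.png',cv2.cvtColor(cv2.resize(p[130:330,130:400],None,fx=2.8,fy=2.8),cv2.COLOR_RGB2BGR))
```

```text
[ 0.45872397 -0.09516117  0.0127325 ] [-9.00973110e+01  3.02765495e-02 -9.30030941e+01] 0.05129447439734083 [-0.5582288  -0.1268531  -0.40849924]
[-0.21195761 -0.20843983]
turn [ 0.1  -0.   -0.03] shift mm [ -4.4   0.5 137. ]
```

View pics/side2c.png

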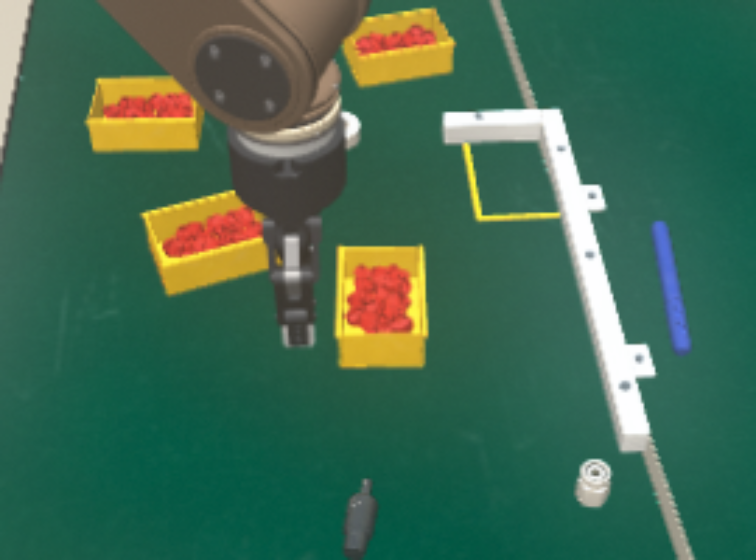

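>>> send_rows --moves "0 0 0 0 0 7 -0.2;0 0 0 0 0 14 -0.2;0 0 0 0 0 21 -0.2;0 0 0 0 0 29 -0.2;0 0 0 0 0 37 -0.2;0 0 0 0 0 45 -0.2;0 0 0 0 0 53 -0.2;0 0 0 0 0 61 -0.2"

```text
time_s: 3.25
tcp_pos: [0.5208, -0.0974, 0.0132]
tcp_rot: [-90.0, 0.0, -92.9]
force: [-2.4, 0.0, 2.5]
width: 0.0512
```

>>> send_rows --moves "0 0 0 0 0 8 -0.2;0 0 0 0 0 16 -0.2;0 0 0 0 0 24 -0.2;0 0 0 0 0 32 -0.2;0 0 0 0 0 40 -0.2;0 0 0 0 0 48 -0.2;0 0 0 0 0 54 -0.2;0 0 0 0 0 58 -0.2"

```text
time_s: 4.05
tcp_pos: [0.5788, -0.1005, 0.0133]
tcp_rot: [-90.0, -0.0, -92.9]
force: [-2.5, -0.5, 1.7]
width: 0.0518
```

```bash
cat >> h.py <<'E'
def binpose(n,f,near):
    p,d=load(f); W=cloud(n,p,d); hsv=cv2.cvtColor(p,cv2.COLOR_RGB2HSV)
    m=(((hsv[...,0]>15)&(hsv[...,0]<32))|(hsv[...,0]<8)|(hsv[...,0]>172))&(hsv[...,1]>130)&(hsv[...,2]>90)
    m&=(np.hypot(W[...,0]-near[0],W[...,1]-near[1])<.065)&(W[...,2]>.028)&(W[...,2]<.045)
    r=cv2.minAreaRect((W[m][:,:2]*1000).astype(np.float32)); a=r[2] if r[1][0]>r[1][1] else r[2]+90
    print(n,'bin S mm',(w2s(r[0][0]/1000,r[0][1]/1000)*1000).round(1),'size',np.round(r[1],1),'ang rel',round((a+3)%180-90,1),m.sum())
E
python3 - <<'E'
from h import *
s=monitor.sense();print(s['tcp_pos'],s['tcp_rot'],s['width'],s['force'])
print(w2s(*s['tcp_pos'][:2]))
for n in('side','scene'):
    p,d=shot(n,n+'3'); binpose(n,n+'3',s2w(-.05,-.206))
cv2.imwrite('pics/scene3c.png',cv2.cvtColor(cv2.resize(load('scene3')[0][130:330,180:450],None,fx=2.8,fy=2.8),cv2.COLOR_RGB2BGR))
E
```

```text
[ 0.57877497 -0.1004662   0.01331709] [-9.00031310e+01 -4.20045671e-03 -9.28987108e+01] 0.05179823482108598 [-2.54365403 -0.54979993  1.70704464]
[-0.09179349 -0.20745461]
side bin S mm [ -49.8 -204.9] size [94.7 62.7] ang rel -0.1 187
scene bin S mm [ -51.6 -204.4] size [93.3 67.5] ang rel -2.5 215
```

View pics/scene3c.png

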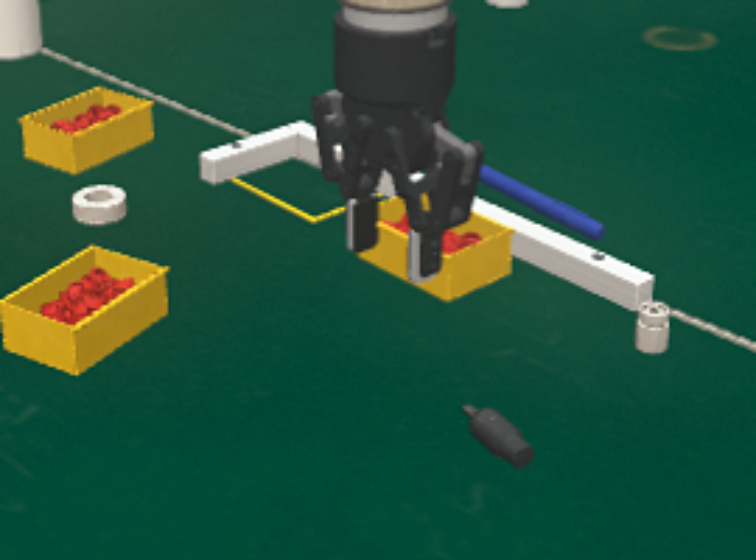

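The bin is square on the fingers and about 20 mm from the rail. I'll push on slowly to contact.

>>> send_rows --moves "0 0 0 0 0 4 -0.2;0 0 0 0 0 8 -0.2;0 0 0 0 0 12 -0.2;0 0 0 0 0 15 -0.2;0 0 0 0 0 17 -0.2;0 0 0 0 0 18 -0.2"

```text
time_s: 4.75
tcp_pos: [0.5963, -0.1013, 0.0132]
tcp_rot: [-90.0, 0.0, -92.9]
force: [-2.2, 0.1, 0.7]
width: 0.0509
```

>>> send_rows --moves "0 0 0 0 0 1 -0.2;0 0 0 0 0 2 -0.2;0 0 0 0 0 2 -0.2"

```text
time_s: 5.05
tcp_pos: [0.5983, -0.1014, 0.0133]
tcp_rot: [-90.0, -0.0, -92.9]
force: [-1.2, -0.0, -0.4]
width: 0.0508
```

Run:
```python
from h import *
s=monitor.sense();print(s['tcp_pos'],s['force']);print(w2s(*s['tcp_pos'][:2]))
```

```text
[ 0.5983175  -0.10142865  0.01329997] [-1.17960206 -0.02137239 -0.36652848]
[-0.07222738 -0.20739297]
```

Not yet touching the rail; I'll continue 1 mm at a time.

>>> send_rows --moves "0 0 0 0 0 1 -0.2;0 0 0 0 0 2 -0.2;0 0 0 0 0 2 -0.2"

```text
time_s: 5.35
tcp_pos: [0.5995, -0.1014, 0.0133]
tcp_rot: [-90.1, 0.0, -92.9]
force: [-4.6, -0.4, 2.5]
width: 0.0515
```

>>> send_rows --moves "0 0 0 0 0 1 -0.2;0 0 0 0 0 1 -0.2"

```text
time_s: 5.55
tcp_pos: [0.5995, -0.1014, 0.0134]
tcp_rot: [-90.3, 0.0, -92.9]
force: [-8.3, -0.2, 5.5]
width: 0.0515
```

In contact with the back rail (8 N). I'll back off, rise, and turn 90° for the end push.

>>> send_rows --moves "0 0 0 0 0 -10 -0.2;0 0 0 0 0 -25 -0.2;0 0 0 0 -40 -25 0;0 0 0 0 -85 -25 0.4;0 0 0 0 -100 -25 0.45;0 0 0 0 -100 -25 0.45"

```text
time_s: 6.15
tcp_pos: [0.579, -0.1012, 0.1174]
tcp_rot: [-89.5, -0.1, -92.9]
force: [-0.4, -0.3, -0.8]
width: 0.0238
```

Run:
```python
from h import *
s=monitor.sense();print(s['tcp_pos'],s['width'],s['force']);print(w2s(*s['tcp_pos'][:2]))
for n in('side','scene'):
    p,d=shot(n,n+'4'); binpose(n,n+'4',s2w(-.03,-.206))
plan([*s2w(-.034,-.278),.11],-3)
cv2.imwrite('pics/side4c.png',cv2.cvtColor(cv2.resize(load('side4')[0][130:330,180:450],None,fx=2.8,fy=2.8),cv2.COLOR_RGB2BGR))
```

```text
[ 0.57896478 -0.10118589  0.11739401] 0.023801604607669776 [-0.37071748 -0.25103706 -0.80859438]
[-0.09156627 -0.20816338]
side bin S mm [ -29.9 -204. ] size [93.5 61.7] ang rel -0.4 229
scene bin S mm [ -29.4 -204.1] size [93.1 66.4] ang rel -0.9 379
turn [-1.000e-02 -8.991e+01 -0.000e+00] shift mm [70.8  2.6 60.6]
```

View pics/side4c.png

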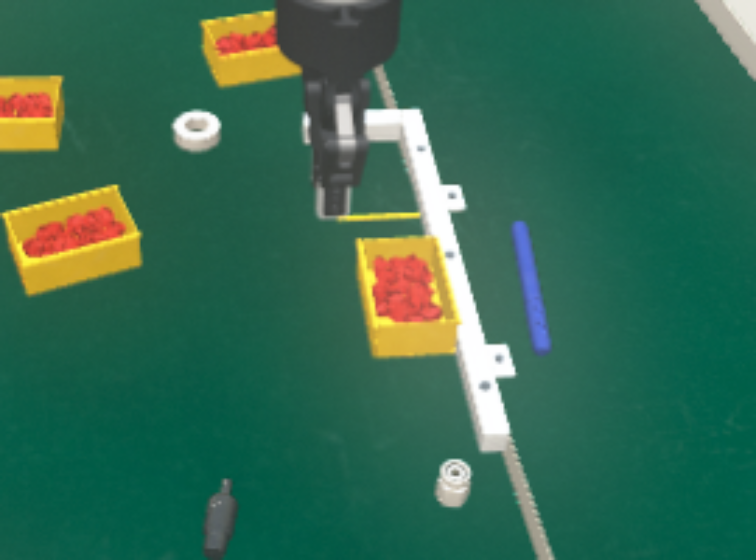

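The bin is now flush with the back rail (crop (405,295)), at S (-30,-204). I'll move over behind its right-hand end.

>>> send_rows --moves "0 -8 0 9 0 8 0.45;0 -16 0 18 0 16 0.45;0 -24 0 27 0 24 0.45;0 -32 0 36 0 32 0.45;0 -40 0 45 0 40 0.45;0 -48 0 54 0 48 0.45;0 -56 0 63 0 56 0.45;0 -64 0 71 0 60 0.45"

```text
time_s: 7.05
tcp_pos: [0.6315, -0.1741, 0.1096]
tcp_rot: [-90.0, 0.3, -28.6]
force: [0.5, -0.3, -0.2]
width: 0.023
```

>>> send_rows --moves "0 -8 0 0 0 0 0.45;0 -16 0 0 0 0 0.45;0 -24 0 0 0 0 0.45;0 -26 0 0 0 0 0.45;0 -26 0 0 0 0 0.45"

```text
time_s: 7.55
tcp_pos: [0.631, -0.1736, 0.1099]
tcp_rot: [-89.9, 0.3, -2.9]
force: [-0.3, -0.3, -0.6]
width: 0.0234
```

Run:
```python
from h import *
s=monitor.sense();print(s['tcp_pos'],s['tcp_rot'],s['width'],s['force'],s['joints'].round(1));print(w2s(*s['tcp_pos'][:2]))
plan([*s2w(-.034,-.278),.012],-3)
shot('wrist','w5')
```

```text
[ 0.63099988 -0.17358124  0.10988952] [-89.8904689    0.26014935  -2.92213474] 0.02342593172270843 [-0.34871056 -0.34825149 -0.64159261] [-24.3  20.8  98.2   0.   61.3 -21.3]
[-0.03581361 -0.27773621]
turn [-0.11  0.08 -0.26] shift mm [ 2.3 97.9 -0.5]
```

View pics/w5.png

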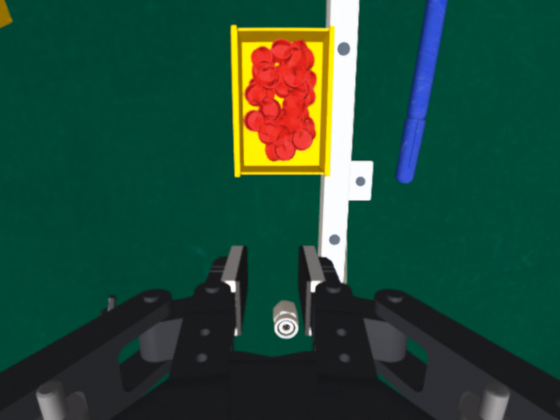

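Wrist view: the bin end is ahead at (283,175), the rail is at right (335,230), and the sensor cell (285,325) is well behind the fingers. Descending.

>>> send_rows --moves "0 0 0 0 30 0 0.45;0 0 0 0 60 0 0.45;0 0 0 0 75 0 0.45;0 0 0 0 80 0 0.45"

```text
time_s: 8.0
tcp_pos: [0.6305, -0.1733, 0.0298]
tcp_rot: [-89.9, 0.3, -2.9]
force: [-0.3, 0.2, 0.3]
width: 0.0231
```

>>> send_rows --moves "0 0 0 0 6 0 0.45;0 0 0 0 12 0 0.45;0 0 0 0 17 0 0.45;0 0 0 0 17 0 0.45"

```text
time_s: 8.4
tcp_pos: [0.6325, -0.1742, 0.0162]
tcp_rot: [-90.0, 0.0, -2.9]
force: [0.8, 0.2, -0.3]
width: 0.0236
```

Run:
```python
from h import *
s=monitor.sense();print(s['tcp_pos'],s['tcp_rot'],s['width'],s['force']);print(w2s(*s['tcp_pos'][:2]))
p,d=shot('side','side6'); cv2.imwrite('pics/side6c.png',cv2.cvtColor(cv2.resize(p[130:330,180:450],None,fx=2.8,fy=2.8),cv2.COLOR_RGB2BGR))
```

```text
[ 0.63245374 -0.1742412   0.01619887] [-8.99962568e+01  9.61901219e-03 -2.91104601e+00] 0.023557923782146526 [ 0.8178462   0.18567408 -0.34137817]
[-0.0343272  -0.27831918]
```

View pics/side6c.png

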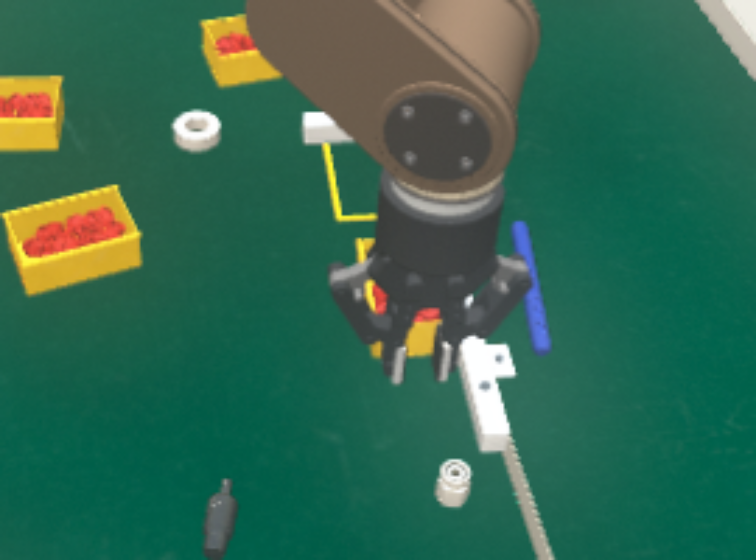

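Fingers sit beside the rail at (395,365)/(443,360), behind the bin's end. Pushing along the rail.

>>> send_rows --moves "0 0 0 0 0 7 0.45;0 0 0 0 0 14 0.45;0 0 0 0 0 20 0.45;0 0 0 0 0 26 0.45;0 0 0 0 0 33 0.45;0 0 0 0 0 41 0.45;0 0 0 0 0 49 0.45;0 0 0 0 0 57 0.45"

```text
time_s: 9.25
tcp_pos: [0.6357, -0.1169, 0.0167]
tcp_rot: [-90.0, -0.0, -2.9]
force: [-0.8, -2.5, 1.2]
width: 0.0235
```

Run:
```python
from h import *
s=monitor.sense();print(s['tcp_pos'],s['tcp_rot'],s['force']);print(w2s(*s['tcp_pos'][:2]))
shot('wrist','w7')
```

```text
[ 0.63570007 -0.11692679  0.01669778] [-9.00315926e+01 -3.75438856e-02 -2.89954922e+00] [-0.82459967 -2.45950278  1.24217398]
[-0.03408493 -0.22091341]
```

View pics/w7.png

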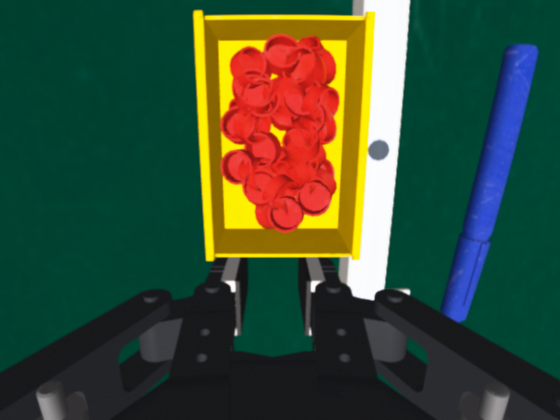

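Both fingers are on the end face (230,260)/(315,260) and the bin stays along the rail. Pushing 120 mm more, slowing near the end.

>>> send_rows --moves "0 0 0 0 0 8 0.45;0 0 0 0 0 16 0.45;0 0 0 0 0 24 0.45;0 0 0 0 0 32 0.45;0 0 0 0 0 40 0.45;0 0 0 0 0 48 0.45;0 0 0 0 0 56 0.45;0 0 0 0 0 64 0.45"

```text
time_s: 10.1
tcp_pos: [0.6386, -0.0527, 0.0163]
tcp_rot: [-90.0, 0.0, -2.9]
force: [-0.3, -3.0, 2.3]
width: 0.0238
```

>>> send_rows --moves "0 0 0 0 0 8 0.45;0 0 0 0 0 16 0.45;0 0 0 0 0 24 0.45;0 0 0 0 0 32 0.45;0 0 0 0 0 39 0.45;0 0 0 0 0 45 0.45;0 0 0 0 0 49 0.45;0 0 0 0 0 51 0.45"

```text
time_s: 10.9
tcp_pos: [0.6411, -0.002, 0.0162]
tcp_rot: [-90.0, 0.0, -2.9]
force: [0.6, -1.6, 2.0]
width: 0.0236
```

Run:
```python
from h import *
s=monitor.sense();print(s['tcp_pos'],s['tcp_rot'],s['force']);print(w2s(*s['tcp_pos'][:2]))
shot('wrist','w8')
```

```text
[ 0.64114783 -0.00198564  0.01623543] [-8.99970098e+01  1.53287536e-02 -2.88512021e+00] [ 0.63114772 -1.60932317  1.98313837]
[-0.03466018 -0.10584467]
```

View pics/w8.png

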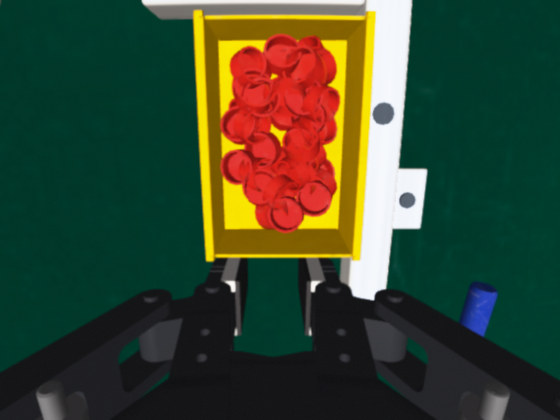

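About 5 mm remains to the side stop (top, row 12).

>>> send_rows --moves "0 0 0 0 0 1 0.45;0 0 0 0 0 2 0.45;0 0 0 0 0 3 0.45;0 0 0 0 0 4 0.45;0 0 0 0 0 4 0.45"

```text
time_s: 11.45
tcp_pos: [0.6413, 0.0017, 0.0161]
tcp_rot: [-90.0, 0.0, -2.9]
force: [0.6, -2.6, 0.9]
width: 0.0232
```

>>> send_rows --moves "0 0 0 0 0 1 0.45;0 0 0 0 0 1 0.45"

```text
time_s: 11.65
tcp_pos: [0.6413, 0.0028, 0.0161]
tcp_rot: [-90.0, 0.0, -2.9]
force: [0.0, -1.7, -0.6]
width: 0.0236
```

>>> send_rows --moves "0 0 0 0 0 1 0.45;0 0 0 0 0 1 0.45"

```text
time_s: 11.85
tcp_pos: [0.6414, 0.0038, 0.0161]
tcp_rot: [-90.0, 0.0, -2.9]
force: [0.1, -1.0, -0.6]
width: 0.0237
```

>>> send_rows --moves "0 0 0 0 0 1 0.45;0 0 0 0 0 1 0.45"

```text
time_s: 12.05
tcp_pos: [0.6414, 0.0048, 0.0162]
tcp_rot: [-90.0, 0.0, -2.9]
force: [0.4, -1.1, -0.3]
width: 0.0234
```

>>> send_rows --moves "0 0 0 0 0 1 0.45;0 0 0 0 0 1 0.45"

```text
time_s: 12.25
tcp_pos: [0.6414, 0.0051, 0.0162]
tcp_rot: [-90.1, 0.0, -2.9]
force: [-1.0, -3.8, -0.8]
width: 0.0238
```

Run:
```python
from h import *
s=monitor.sense();print(s['tcp_pos'],s['force']);print(w2s(*s['tcp_pos'][:2]))
```

```text
[0.6413806  0.00506722 0.01616082] [-1.02755869 -3.7731814  -0.82630285]
[-0.03479686 -0.0987893 ]
```

>>> send_rows --moves "0 0 0 0 0 1 0.45;0 0 0 0 0 1 0.45"

```text
time_s: 12.45
tcp_pos: [0.6414, 0.0051, 0.0163]
tcp_rot: [-90.1, 0.1, -2.9]
force: [-1.7, -7.0, 0.1]
width: 0.0232
```

>>> send_rows --moves "0 0 0 0 0 -8 0.45;0 0 0 0 0 -25 0.45;0 0 0 0 -40 -30 0.45;0 0 0 0 -85 -40 0.45;0 0 0 -30 -110 -60 0.45;0 0 0 -70 -120 -85 0.45;0 0 0 -110 -120 -105 0.45;0 0 0 -110 -120 -105 0.45"

```text
time_s: 13.25
tcp_pos: [0.5217, -0.0938, 0.1352]
tcp_rot: [-89.9, 0.2, -3.1]
force: [-1.0, 0.2, -1.1]
width: 0.0235
```

Run:
```python
from h import *
s=monitor.sense();print(s['tcp_pos'],s['force'],w2s(*s['tcp_pos'][:2]))
for n in('side','scene'):
    p,d=shot(n,n+'9'); binpose(n,n+'9',s2w(-.03,-.045))
    o=(200,120) if n=='side' else (180,130)
    cv2.imwrite(f'pics/{n}9c.png',cv2.cvtColor(cv2.resize(p[o[1]:o[1]+200,o[0]:o[0]+250],None,fx=3,fy=3),cv2.COLOR_RGB2BGR))
shot('wrist','w9')
```

```text
[ 0.52166777 -0.09380745  0.13518604] [-1.02477032  0.24595328 -1.06584279] [-0.14917093 -0.20379375]
side bin S mm [-31.2 -43.8] size [94.5 60.8] ang rel 0.4 178
scene bin S mm [-29.8 -44. ] size [93.6 65.9] ang rel 0.2 288
```

View pics/side9c.png

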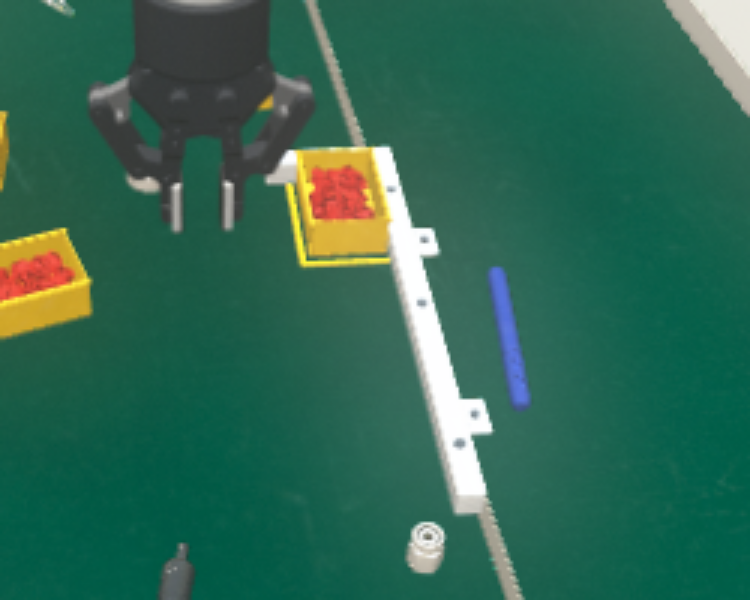

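View pics/scene9c.png

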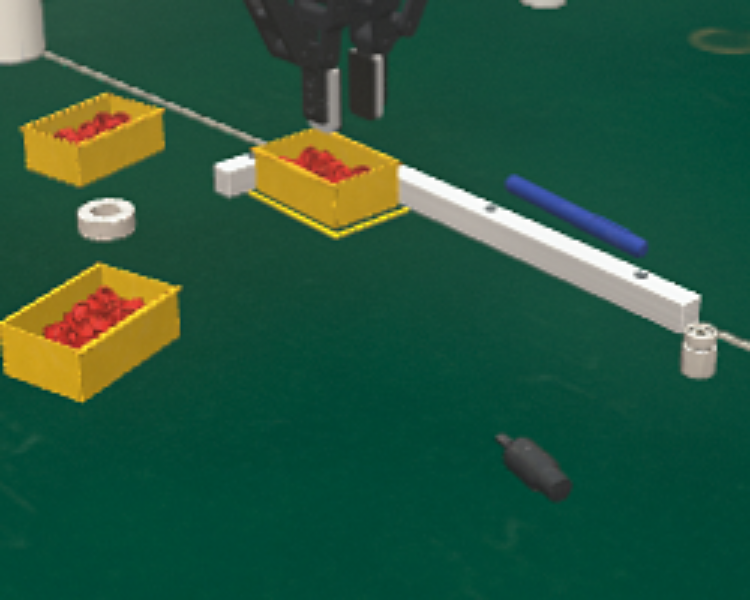

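View pics/w9.png

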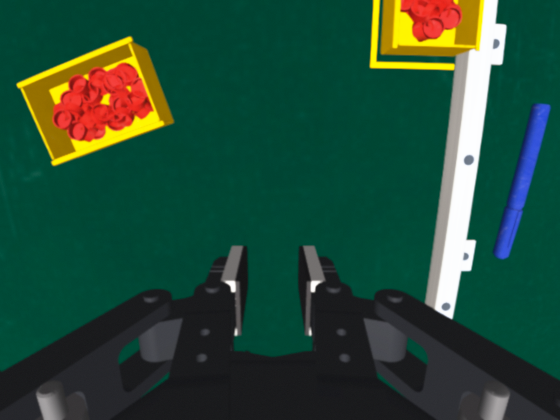

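Run:
```python
from h import *
from workcell import finish_job
for n in('side','scene'):
    a=cv2.cvtColor(load(n+'0')[0],cv2.COLOR_RGB2GRAY);b=cv2.cvtColor(load(n+'9')[0],cv2.COLOR_RGB2GRAY)
    L={'side':(('ring',250,176),('plug',258,317),('cell',342,303),('pen',370,231)),'scene':(('ring',215,203),('plug',358,286),('cell',413,247),('pen',372,201))}[n]
    for nm,u,v in L:
        t=a[v-14:v+14,u-14:u+14]; r=cv2.matchTemplate(b[v-22:v+22,u-22:u+22],t,cv2.TM_CCOEFF_NORMED); _,mx,_,l=cv2.minMaxLoc(r); print(n,nm,'shift px',l[0]-8,l[1]-8,round(mx,3))
finish_job()
```

```text
side ring shift px -6 8 0.428
side plug shift px 0 0 0.995
side cell shift px 0 0 1.0
side pen shift px 0 0 0.997
scene ring shift px 0 0 1.0
scene plug shift px 0 0 0.994
scene cell shift px 0 0 1.0
scene pen shift px 0 0 1.0
the job is handed in; nothing more can be done
```

The bin is in the corner, and I handed the job in at about 13.5 s; no verdict came back. I picked the rightmost of the four yellow bins. I pushed it squarely into the back rail with two spread fingers, then slid it along the rail by its end until it met the side stop. Each push stopped on firm contact, at 8 N and 7 N. Then I took the fingers away from the bin.

- **Bin position:** in the stop's frame the last fits put the bin centre at (-31.2, -43.8) mm from the side camera and (-29.8, -44.0) mm from the scene camera. The target is (-30, -45) mm. It is turned 0.2–0.4°, and it looks flat and flush in the pictures.
- **Disagreement:** the fits and the finger position put the bin 1–2 mm further towards the side stop than the home position. That is within the 2 mm calibration and the 4.5 mm tolerance.
- **Bystanders:** the sensor cell, marker pen and test plug show no shift in either view. The ring gauge shows none in the scene view. The side-view check of the ring failed (match score 0.43) because the gripper was blocking it.

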